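Dock the tote and push an order off the packing table

ROBOT

A 6-joint arm with a two-finger parallel gripper is mounted at the origin on the work surface. World frame = base frame: x ahead of the robot, y to its left, z up, the work surface at z = 0. Lengths are in m, angles in rad, forces in N, time in s.
With the tool pointing down it reaches from about 0.375 to 0.975 m from the base axis. Payload 3.8 kg.
Tool frame: the origin (TCP) lies at the very end of the fingers, on their centre line; the grasp point (between the pads) lies 19 mm behind it; z points along the fingers, y is the direction in which the jaws open and shut (so a half turn about z gives the same grasp; the last joint's range is limited). The gripper opens to 85 mm and grips with 20 to 120 N. Pads are 22 mm wide; open, the fingers measure 114 mm over their backs; the gripper's body (76 mm by 85 mm) begins 54 mm behind the grasp point. The pads swing forward as they close: fully open they stand 13 mm farther back than shut.
Start: joints at [-1.385, 0.264, 1.604, -0, 1.274, -0.037], TCP at [0.149, -0.658, 0.231] pointing down, gripper open.
Joint ranges: [-2.63, 2.63], [-0.94, 2.18], [0.31, 2.57], [-1.31, 4.45], [0, 2.66], [-2.55, 2.55]. Speed limits (rad/s): [2.57, 2.57, 3.14, 3.14, 3.14, 3.14].

INTERFACE

Orientations are given as a rotation vector (axis times angle).
In Python, from workcell import status, read_camera, camera_info, order gives the robot as it stands.
- The arm moves only by the tool move_arm, never from a script. Its argument "deltas" is a list of rows, each a list of 3 entries, a list of its own where there are three numbers: the turn, a rotation vector about the world's x, y, z as a fraction of full scale, then the shift along the world's x, y, z as a fraction of full scale, then the closure, from -1 (fully open) to 1 (shut), so that 0 is half open. A call has 1 to 20 rows; each row is the pose to reach, as a shift and turn from the pose commanded when the call began; what a row does not reach only later rows make up. Full scale, the value 1, is 0.1 m for a shift and pi/2 rad for a turn. A row lasts 1/8 s, in which the tool goes at most 62.5 mm and 10.7 degrees, less where a joint would pass 70% of its speed; a pose out of reach is approached as far as the arm can. A call with a number of a shift or a turn outside -1 to 1 is refused whole. A call with a gripper value outside its range is refused whole. The fingers move at their own pace and stop on an object; "grip_force" is the grip in N (left out, the last holds). Time passes only in rows, so rows that repeat a pose let the fingers close. It gives the time, the measured TCP pose, the force and the opening at its end, in the units of the state.
- status.read_state(): the state, without advancing time (a new reading comes with each control period).
- read_camera(name): name is "scene" or "side" or "wrist"; returns (picture, depth): 400x640x3 uint8, red, green, blue; 400x640 float32, m along the optical axis (not along the pixel's ray), 0 where there is no reading.
- camera_info(name): a dict with "K" (3x3 intrinsics, pixels), "R" (3x3) and "t" (3): a world point X has camera coordinates R X + t. Camera axes: x right, y down, z forward; pixel columns grow to the right and rows downward; lengths in m; the calibration is good to about 2 mm. A picture is of the moment at which its call begins: read the wrist's pose just before it. camera_info takes no time and is no camera call; for the wrist camera it gives the pose at the moment of the call.
- order.finish_job(): hands the job in, once; it reports no verdict.
The state is a dict: "time": time; "q": joint angles; "joint_vel": joint speeds; "joint_torque": joint torques, N m; "tool_pos": TCP position; "tcp_rot": TCP orientation; "wrist_force": force on the tool from outside, world axes, zero at the start; "torque": the same for the moment, N m; "width": opening from 0.0 (shut) to 1.0 (fully open).
Only numpy, scipy, OpenCV 4.12 (cv2) and the standard library are available. Lean on these libraries where they do the work, as an engineer would, in place of code of your own. Each camera call takes 0.05 s, during which the arm holds its last target. There are 200 camera calls.

TASK

The order made up of the flat carton and the slim box lying in front of it must go into the grey tote that hangs below the table's front edge. Squeeze the tote's release lever against its grip plate, slide the tote along the rail to the notch in front of that order and let go so that it latches there; then push both over the table edge, without picking them up, so that they drop into the tote. Leave the other cartons, the tape roll and the stapler where they are.

Things in the scene. Friction and masses are not known exactly. Their poses are not given: they have to be found in the camera images.
- flat_carton: Flat brown cardboard carton with a paper label, 110 (x) x 160 (y) x 45 mm high, 0.2 to 0.4 kg, to be sent. Origin: centre of its underside; z up; its y is the long side, roughly along the table edge, its x points to the table edge (yaw up to 0.2 rad).
- slim_box: Slim brown box 55 (x) x 150 (y) x 30 mm high, about 0.12 kg, to be sent; lies on the table directly in front of the flat carton (between it and the edge, 5 to 20 mm gap, almost parallel), so pushing the carton pushes it along. Origin: centre of its underside; axes as the carton's.
- tote (a joint): Position of the tote along its rail in m, growing to the robot's left (+y): -0.22, 0 and 0.22 are the three latching notches (right, middle, left); the latch drops in within 4 mm of these values. It starts parked in a wider slot between middle and left, at 0.09 to 0.13. Sliding takes about 2 N with the lever squeezed; otherwise the latch blocks it.
- lever (a joint): Angle of the release lever in rad: 0 released (latch down), 0.16 squeezed to its stop. The latch clears the rail above about 0.10. A spring returns it; holding it squeezed takes about 8 N at grip height. If let go away from a notch it stays near 0.10 with the latch riding on the rail.
- handle (a point): Grip point of the tote's squeeze handle, 50 mm above the table, 15 mm beyond its edge; moves with the tote. Two upright plates side by side along y, each 30 mm (x) by 11 mm (y), tops 72 mm above the table: at +y the fixed dark plate, at -y the steel lever. Close a gripper from above along y over both; squeezed, they measure 34 mm over their outer faces and this point is their middle.
- lever_top (a point): Middle of the top end of the release lever, which pivots 20 mm below the table top and leans away to -y at rest: its outer face then stands 28 mm to the -y side of the grip point at grip height, 32 mm at the top. The fixed plate's outer face stands 17 mm to the +y side.
- tote_floor (a point): Centre of the tote's inner floor, 205 mm below the table top, 166.5 mm to the left (+y) of the grip point; moves with the tote; axes as the world's. Open grey plastic box, inside 240 (x) x 262 (y) x 175 mm deep, walls 5 mm, rim 30 mm below the table top, near wall 32 mm beyond the edge. The rail between is 30 mm wide, its top 22 mm below the table top.
- notch_left (a point): Point at table-top height, 15 mm beyond the table edge: the tote's middle (its floor centre in y) stands at this y when latched in the left notch (tote joint 0.22). The table edge is at x = 0.60, straight along y.
- notch_middle (a point): The same for the middle notch (tote joint 0), 220 mm to the right of the left one.
- notch_right (a point): The same for the right notch (tote joint -0.22). In front of each of the three notches one carton stands on the table, within 25 mm of the notch's y; which is where varies.
- tall_carton: Loose bystander, leave it where it stands. Brown cardboard. 100 (x) x 110 (y) x 120 mm high. Origin: centre of its underside. Stands in one of the three lanes.
- shoe_carton: Loose bystander, leave it where it stands. Brown cardboard. 105 (x) x 130 (y) x 85 mm high. Origin: centre of its underside. Stands in one of the three lanes.
- tape_roll: Roll of brown parcel tape lying flat in front of the tall carton: 80 mm across, 36 mm high. Origin: centre of its underside. Bystander.
- stapler: Black and steel stapler, 130 mm long, 45 mm wide, 35 mm high, lying along y in front of the middle-height carton. Origin: centre of its underside. Bystander.

How it is judged:
On the way, in this order (a step that is already met when the one before it is completed fails the run):
1. the release lever is squeezed (value of joint lever above 0.11 rad), for 0.1 s.
2. the tote is latched in the notch in front of the flat carton, with the lever let go and the order still on the table ((value of joint tote between -0.227 and -0.213 m or value of joint tote between -0.007 and 0.007 m or value of joint tote between 0.213 and 0.227 m) and value of joint lever below 0.03 rad and velocity of joint tote between -0.02 and 0.02 m/s and y of flat_carton in the frame of tote_floor between -0.05 and 0.05 m and height (world z) of each of flat_carton, slim_box above -0.015 m), for 0.2 s.
3. the flat carton and the slim box have dropped into the tote (x of flat_carton in the frame of tote_floor between -0.122 and 0.122 m and y of flat_carton in the frame of tote_floor between -0.134 and 0.134 m and z of flat_carton in the frame of tote_floor between -0.01 and 0.15 m and x of slim_box in the frame of tote_floor between -0.122 and 0.122 m and y of slim_box in the frame of tote_floor between -0.134 and 0.134 m and z of slim_box in the frame of tote_floor between -0.01 and 0.15 m), for 0.2 s.
At the end, for the whole second after the job is handed in: The flat carton and the slim box both lie at rest inside the tote (their origins within its inner walls and at least 25 mm below its rim), and the tote is latched in one of the three notches (within 7 mm of the notch, lever back within 0.03 rad of home) (all of step 3 and (value of joint tote between -0.227 and -0.213 m or value of joint tote between -0.007 and 0.007 m or value of joint tote between 0.213 and 0.227 m) and value of joint lever below 0.03 rad and velocity of joint tote between -0.02 and 0.02 m/s and linear speed of each of flat_carton, slim_box below 0.03 m/s); the robot touches nothing.
It fails at once if the tall or the middle-height carton is moved by more than 30 mm or tipped (distance of any of tall_carton, shoe_carton from where it was at the start of the episode above 0.03 m or angle between any of tall_carton, shoe_carton's own z axis and vertical above 0.3 rad).
It fails at once if the tape roll or the stapler is moved by more than 30 mm or tipped (distance of any of tape_roll, stapler from where it was at the start of the episode above 0.03 m or angle between any of tape_roll, stapler's own z axis and vertical above 0.3 rad).
It fails at once if the flat carton or the slim box is picked up (more than 30 mm off the table) instead of pushed (height (world z) of any of flat_carton, slim_box above 0.03 m).
It fails at once if the flat carton or the slim box falls to the floor (height (world z) of any of flat_carton, slim_box below -0.3 m).
It also fails if it takes over 54 s, if anything falls off the work surface, if the arm or the gripper's body presses on something with over 40 N, if the wrist force passes 120 N, or if a joint passes its speed limit or range.

## Working session

There is one attempt and no reset: what is moved stays moved. The work goes in short steps, Python scripts to look and compute and a tool call to move; the robot and the scene stay as the last step left them, time stands still between calls to the robot, and variables do not carry over. Pictures are saved under pics/ and viewed, about 8 in all and at most 12, crops included, and the job is handed in when it is done.

Besides the shell and the picture viewer there is one more tool, called after "Request:" by a JSON object that holds its "method" and its "body", one argument or row to a line. move_arm: Moves the arm, as the interface text tells. Its arguments: {"type":"object","properties":{"deltas":{"type":"array","items":{"type":"array"}},"grip_force":{"type":"number"}},"required":["deltas"]}

```bash
mkdir -p pics; cat > h.py <<'E'
import numpy as np, cv2
from workcell import status, read_camera, camera_info, order
def snap(name, fn):
    ci=camera_info(name); im,d=read_camera(name)
    cv2.imwrite(f'pics/{fn}.png', im[:,:,::-1]); np.savez(f'pics/{fn}.npz',im=im,d=d,K=ci['K'],R=ci['R'],t=ci['t'])
    return cloud(fn)
def cloud(fn):
    f=np.load(f'pics/{fn}.npz'); d=f['d']; v,u=np.mgrid[:d.shape[0],:d.shape[1]]
    p=np.stack([u,v,np.ones_like(u)],-1)@np.linalg.inv(f['K']).T*d[...,None]
    W=(p-f['t'])@f['R']; W[d==0]=np.nan
    return f['im'],W
E
python3 - <<'E'
from h import *
for n in ('scene','side'):
    im,W=snap(n,n+'0'); ci=camera_info(n); print(n,-np.array(ci['R']).T@ci['t'])
s=status.read_state(); print(s)
E
```

```text
scene [ 1.00786741 -0.1229164   0.60407312]
side [ 0.52996725 -0.81891173  0.58352725]
{'time': 0.1, 'q': array([-1.38491951e+00,  2.64709347e-01,  1.60528447e+00, -1.07235209e-05,
        1.27368606e+00, -3.68813628e-02]), 'joint_vel': array([-6.30499404e-04, -2.69732587e-03, -2.23601064e-03,  1.17295276e-03,
        1.12692067e-03,  4.93724096e-05]), 'joint_torque': array([ 4.51661908e-04, -5.16707289e+01, -3.68590021e+01, -5.49194635e-05,
        6.24432927e-03, -1.41146376e-05]), 'tool_pos': array([ 0.14900273, -0.65765256,  0.23003987]), 'tcp_rot': array([-3.12005824e+00, -3.48958371e-01,  2.59907691e-04]), 'wrist_force': array([-0.4349955 ,  1.91179482, -0.48584596]), 'torque': array([0.00466715, 0.01544315, 0.02197224]), 'width': 1.0020647153728202}
```

View pics/scene0.png

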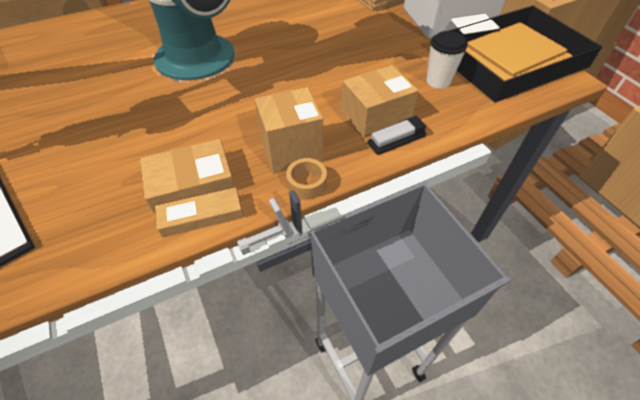

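View pics/side0.png

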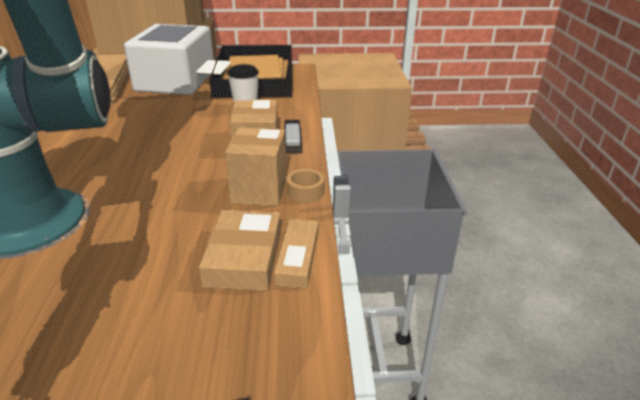

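The scene view shows the flat carton (185,170) and slim box (200,210) in the right lane. The tall carton and tape roll are in the middle lane, the shoe carton and stapler in the left one. The handle is at (285,215). The side view agrees, so the tote has to go to the right notch. Next I measure positions from depth.

```bash
python3 - <<'E'
from h import *
for fn in ('scene0','side0'):
    im,W=cloud(fn); x,y,z=W[...,0],W[...,1],W[...,2]
    m=(x>.3)&(x<.66)&(y>-.5)&(y<.5)&(z>.012)&(z<.15)
    n,l,st,c=cv2.connectedComponentsWithStats(m.astype(np.uint8))
    for i in range(1,n):
        if st[i,4]<60: continue
        k=l==i; q=W[k]; top=q[q[:,2]>np.percentile(q[:,2],97)-.008]
        r=cv2.minAreaRect((top[:,:2]*1000).astype(np.float32))
        print(fn,st[i],'top z%.3f'%np.median(top[:,2]),'rect',np.round(r[0]),np.round(r[1]),round(r[2],1))
        print('   ',np.round(np.nanpercentile(q,[1,99],axis=0),3).tolist())
    # flat (z .035-.055) and slim (.022-.036) in region y<-0.1
    for a,b in((.038,.052),(.024,.035)):
        k=(z>a)&(z<b)&(x>.3)&(x<.62); n,l,st,c=cv2.connectedComponentsWithStats(k.astype(np.uint8))
        for i in range(1,n):
            if st[i,4]>150:
                r=cv2.minAreaRect((W[l==i][:,:2]*1000).astype(np.float32)); print('  slab',a,st[i],np.round(r[0]),np.round(r[1]),round(r[2],1))
    k=(x>.601)&(x<.64)&(z>.03)&(z<.09)&(abs(y)<.4); print('handle',np.nanpercentile(W[k],[2,50,98],axis=0).round(3).tolist(),k.sum())
    k=(x>.605)&(x<.9)&(z>-.04)&(z<-.026)&(abs(y)<.5); print('rim',np.nanpercentile(W[k],[1,99],axis=0).round(3).tolist())
E
```

```text
scene0 [428  37  21  45 594] top z0.112 rect [388. 491.] [58. 17.] 0.4
    [[0.362, 0.484, 0.014], [0.418, 0.5, 0.117]]
scene0 [ 342   65   85   86 4622] top z0.085 rect [429. 313.] [109. 132.] 0.2
    [[0.379, 0.248, 0.012], [0.539, 0.376, 0.087]]
scene0 [ 255   87   72  135 5484] top z0.120 rect [449.  88.] [110. 104.] 81.9
    [[0.4, 0.018, 0.014], [0.629, 0.139, 0.122]]
scene0 [ 141  138  102   97 6834] top z0.045 rect [ 432. -129.] [160. 114.] 83.4
    [[0.378, -0.21, 0.014], [0.563, -0.053, 0.047]]
scene0 [   0  189   33   73 1340] top z0.017 rect [ 388. -442.] [ 50. 174.] 89.1
    [[0.307, -0.466, 0.012], [0.47, -0.422, 0.019]]
scene0 [270 198  18  30 210] top z0.071 rect [615. -14.] [11. 30.] 90.0
    [[0.601, -0.019, 0.013], [0.63, -0.002, 0.073]]
  slab 0.038 [535  11  61  39 378] [403. 921.] [ 11. 205.] 89.4
  slab 0.038 [ 468   22  100   52 2651] [401. 759.] [161. 204.] 4.2
  slab 0.038 [462  50 139  39 656] [508. 734.] [360. 133.] 66.5
  slab 0.038 [343  94  73  31 362] [462. 289.] [163.  79.] 52.0
  slab 0.038 [ 141  138   91   63 3683] [ 433. -129.] [160. 115.] 83.4
  
[... 1493 characters left out ...]
9  34   6 155] [470. 595.] [96. 16.] 2.3
  slab 0.038 [228 160  58  30 335] [469.  53.] [138.  71.] 34.6
  slab 0.038 [ 199  210   82   64 3931] [ 434. -131.] [164. 112.] 83.7
  slab 0.024 [228  50  63   5 194] [407. 918.] [ 20. 215.] 89.3
  slab 0.024 [285 119  16  25 352] [522. 307.] [ 38. 121.] 0.2
  slab 0.024 [229 165  58  31 261] [473.  59.] [147.  74.] 39.0
  slab 0.024 [287 168  38  25 433] [547.  74.] [79. 80.] 29.5
  slab 0.024 [200 217  81  63 414] [ 468. -161.] [192.  90.] 48.6
  slab 0.024 [ 274  219   45   59 1819] [ 529. -137.] [152.  55.] 80.3
handle [[0.601, -0.021, 0.031], [0.615, -0.015, 0.059], [0.63, 0.024, 0.071]] 459
rim [[0.606, -0.399, -0.04], [0.888, 0.315, -0.026]]
```

```bash
python3 - <<'E'
from h import *
f=np.load('pics/scene0.npz'); im=f['im']
# rectify the rail top plane z=-0.022, x 0.59..0.64, y -0.46..0.34 ; 1 mm/px
X,Y=np.meshgrid(np.arange(.585,.645,.0005),np.arange(-.46,.335,.001),indexing='ij')
P=np.stack([X,Y,0*X-.022],-1)@f['R'].T+f['t']; p=P@f['K'].T; p=(p[...,:2]/p[...,2:]).astype(np.float32)
r=cv2.remap(im,p[...,0],p[...,1],cv2.INTER_CUBIC); r=cv2.resize(r,None,fx=1,fy=2)
c=cv2.resize(im[190:350,0:400],(800,320),interpolation=cv2.INTER_CUBIC)
o=np.zeros((580,800,3),np.uint8); o[:r.shape[0],:r.shape[1]]=r; o[250:570]=c
cv2.imwrite('pics/rail.png',o[:,:,::-1])
E
```

```text
(no output)
```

View pics/rail.png

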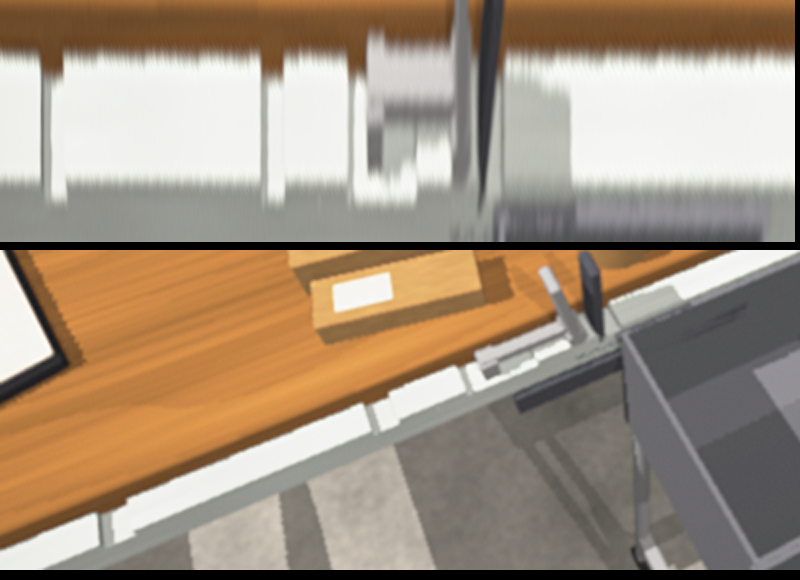

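Request:
{"method": "move_arm", "body": {
  "deltas": [
    [[0,0,-0.142],[0.66,0.95,-0.04],-1],
    [[0,0,-0.142],[0.66,0.95,-0.04],-1],
    [[0,0,-0.142],[0.66,0.95,-0.04],-1]
  ],
  "grip_force": 30
}}

```text
time: 0.48
tool_pos: [0.2167, -0.56, 0.2263]
tcp_rot: [-3.139, -0.005, 0.0]
wrist_force: [-0.2, 0.1, -0.1]
width: 0.998
```

The rectified rail (1 mm per px, y = -0.46 + px/1000) shows the right notch at px 42–64, the middle one at 262–284, and the latch tooth at about px 376. So the slide should be about -0.323 m. I go on to the handle.

Request:
{"method": "move_arm", "body": {
  "deltas": [
    [[0,0,0],[0.66,0.95,0],-1],
    [[0,0,0],[0.66,0.95,0],-1]
  ]
}}

```text
time: 0.72
tool_pos: [0.2813, -0.4678, 0.227]
tcp_rot: [-3.141, 0.002, 0.0]
wrist_force: [0.6, 0.4, -0.5]
width: 0.999
```

Request:
{"method": "move_arm", "body": {
  "deltas": [
    [[0,0,0],[0.66,0.95,0],-1],
    [[0,0,0],[0.66,0.95,0],-1]
  ]
}}

```text
time: 0.98
tool_pos: [0.3478, -0.3724, 0.2273]
tcp_rot: [3.141, -0.001, 0.0]
wrist_force: [0.5, -0.8, -0.0]
width: 1.003
```

Request:
{"method": "move_arm", "body": {
  "deltas": [
    [[0,0,0],[0.66,0.95,0],-1],
    [[0,0,0],[0.66,0.95,0],-1]
  ]
}}

```text
time: 1.23
tool_pos: [0.4141, -0.2774, 0.2274]
tcp_rot: [3.141, -0.0, 0.001]
wrist_force: [0.5, -0.6, 0.7]
width: 0.998
```

Request:
{"method": "move_arm", "body": {
  "deltas": [
    [[0,0,0],[0.66,0.95,0],-1],
    [[0,0,0],[0.66,0.95,0],-1]
  ]
}}

```text
time: 1.48
tool_pos: [0.4803, -0.1823, 0.2274]
tcp_rot: [3.141, 0.0, 0.001]
wrist_force: [1.9, -0.2, -0.1]
width: 1.0
```

Request:
{"method": "move_arm", "body": {
  "deltas": [
    [[0,0,0],[0.66,0.95,0],-1],
    [[0,0,0],[0.66,0.95,0],-1],
    [[0,0,0],[0.66,0.95,0],-1]
  ]
}}

```text
time: 1.85
tool_pos: [0.5471, -0.0861, 0.2271]
tcp_rot: [-3.141, -0.007, -0.001]
wrist_force: [0.3, -0.3, -0.6]
width: 1.0
```

Request:
{"method": "move_arm", "body": {
  "deltas": [
    [[0,0,0],[0.68,0.95,0],-1],
    [[0,0,0],[0.68,0.95,0],-1],
    [[0,0,0],[0.68,0.95,0],-1],
    [[0,0,0],[0.68,0.95,0],-1]
  ]
}}

```text
time: 2.35
tool_pos: [0.6127, 0.0053, 0.2267]
tcp_rot: [3.141, -0.001, -0.002]
wrist_force: [-0.6, 0.0, -0.3]
width: 1.002
```

```bash
python3 - <<'E'
from h import *
im,W=snap('wrist','w1'); x,y,z=W[...,0],W[...,1],W[...,2]
print(status.read_state()['tool_pos'])
k=(x>.59)&(x<.65)&(abs(y)<.06)&(z>.055)&(z<.085); n,l,st,c=cv2.connectedComponentsWithStats(k.astype(np.uint8))
for i in range(1,n):
    if st[i,4]>30: print(st[i],np.percentile(W[l==i],[2,50,98],axis=0).round(4).tolist())
E
```

```text
[0.61247643 0.0050224  0.22685607]
[298 166  11  29 289] [[0.5996, 0.0182, 0.0583], [0.6155, 0.0234, 0.0715], [0.6282, 0.0285, 0.0733]]
[330 166  13  29 348] [[0.6, -0.0188, 0.0559], [0.615, -0.012, 0.0706], [0.6282, -0.0061, 0.0726]]
```

View pics/w1.png

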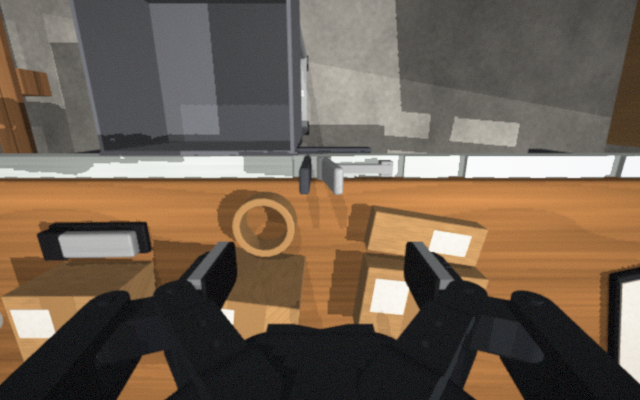

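The wrist view shows the dark fixed plate at (305,175) and the lever at (333,178). Their depth gives the grip point at y ≈ 0.011, x ≈ 0.6145. I descend over it.

Request:
{"method": "move_arm", "body": {
  "deltas": [
    [[0,0,0],[0.02,0.06,-0.5],-1],
    [[0,0,0],[0.02,0.06,-0.9],-1],
    [[0,0,0],[0.02,0.06,-0.9],-1],
    [[0,0,0],[0.02,0.06,-0.9],-1]
  ]
}}

```text
time: 2.9
tool_pos: [0.6158, 0.0115, 0.1389]
tcp_rot: [3.141, -0.002, 0.003]
wrist_force: [0.2, 0.5, 1.4]
width: 1.003
```

Request:
{"method": "move_arm", "body": {
  "deltas": [
    [[0,0,0],[0,0,-0.25],-1],
    [[0,0,0],[0,0,-0.5],-1],
    [[0,0,0],[0,0,-0.75],-1],
    [[0,0,0],[0,0,-1],-1],
    [[0,0,0],[0,0,-1],-1],
    [[0,0,0],[0,0,-1],-1]
  ]
}}

```text
time: 3.65
tool_pos: [0.6171, 0.0124, 0.0399]
tcp_rot: [3.141, -0.001, 0.006]
wrist_force: [0.2, -0.2, 0.4]
width: 1.0
```

Request:
{"method": "move_arm", "body": {
  "deltas": [
    [[0,0,0],[-0.02,-0.015,-0.08],-1],
    [[0,0,0],[-0.02,-0.015,-0.08],-1],
    [[0,0,0],[-0.02,-0.015,-0.08],-0.2],
    [[0,0,0],[-0.02,-0.015,-0.08],0.0],
    [[0,0,0],[-0.02,-0.015,-0.08],0.5],
    [[0,0,0],[-0.02,-0.015,-0.08],1],
    [[0,0,0],[-0.02,-0.015,-0.08],1],
    [[0,0,0],[-0.02,-0.015,-0.08],1]
  ],
  "grip_force": 30
}}

```text
time: 4.65
tool_pos: [0.614, 0.0115, 0.0309]
tcp_rot: [-3.141, -0.0, -0.002]
wrist_force: [-2.7, 1.3, 7.6]
width: 0.381
```

The reading of 0.381 (32 mm) means the handle is squeezed. Now I slide it.

Request:
{"method": "move_arm", "body": {
  "deltas": [
    [[0,0,0],[0,-0.1,0],1],
    [[0,0,0],[0,-0.25,0],1],
    [[0,0,0],[0,-0.5,0],1],
    [[0,0,0],[0,-0.75,0],1],
    [[0,0,0],[0,-1,0],1]
  ]
}}

```text
time: 5.28
tool_pos: [0.614, -0.0888, 0.0309]
tcp_rot: [-3.141, -0.0, -0.002]
wrist_force: [-0.3, 3.6, 6.2]
width: 0.383
```

Request:
{"method": "move_arm", "body": {
  "deltas": [
    [[0,0,0],[0,-0.25,0],1],
    [[0,0,0],[0,-0.5,0],1],
    [[0,0,0],[0,-0.75,0],1],
    [[0,0,0],[0,-1,0],1]
  ]
}}

```text
time: 5.78
tool_pos: [0.614, -0.1891, 0.0309]
tcp_rot: [-3.141, 0.0, -0.003]
wrist_force: [-0.8, 3.5, 6.6]
width: 0.388
```

Request:
{"method": "move_arm", "body": {
  "deltas": [
    [[0,0,0],[0,-0.25,0],1],
    [[0,0,0],[0,-0.5,0],1],
    [[0,0,0],[0,-0.7,0],1],
    [[0,0,0],[0,-0.9,0],1],
    [[0,0,0],[0,-1,0],1],
    [[0,0,0],[0,-1,0],1]
  ]
}}

```text
time: 6.52
tool_pos: [0.6141, -0.2908, 0.031]
tcp_rot: [3.139, -0.001, 0.003]
wrist_force: [-1.0, -1.9, 6.3]
width: 0.385
```

```bash
python3 - <<'E'
from h import *
im,W=snap('scene','scene1'); s=status.read_state(); print(s['tool_pos'],s['width'])
f=np.load('pics/scene1.npz')
X,Y=np.meshgrid(np.arange(.585,.645,.0005),np.arange(-.45,-.25,.00025),indexing='ij')
P=np.stack([X,Y,0*X-.022],-1)@f['R'].T+f['t']; p=P@f['K'].T; p=(p[...,:2]/p[...,2:]).astype(np.float32)
r=cv2.remap(im,p[...,0],p[...,1],cv2.INTER_CUBIC); r=cv2.resize(r,(800,240))
o=np.zeros((600,800,3),np.uint8); o[:240]=r; o[250:600]=cv2.resize(im[150:360,0:480],(800,350),interpolation=cv2.INTER_CUBIC)
cv2.imwrite('pics/rail2.png',o[:,:,::-1])
E
```

```text
[ 0.61405652 -0.2904213   0.03094025] 0.38331752476770187
```

View pics/rail2.png

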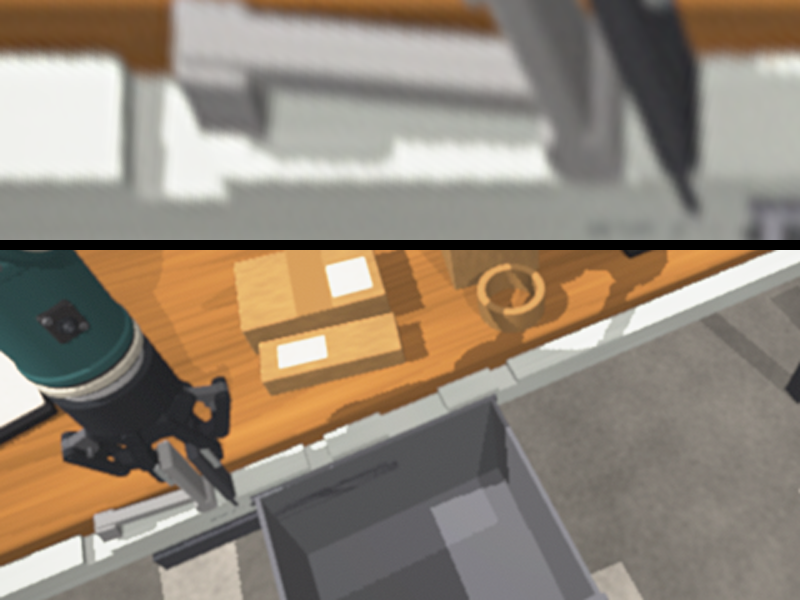

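The tooth (px ~228, y ≈ -0.392) is about 17–20 mm short of the right notch (centre px ~169, y ≈ -0.408). I slide 10 mm more, loosen the grip so the latch rides on the rail, then push the fixed plate slowly until the latch drops in.

Request:
{"method": "move_arm", "body": {
  "deltas": [
    [[0,0,0],[0,-0.05,0],1],
    [[0,0,0],[0,-0.1,0],1],
    [[0,0,0],[0,-0.1,0],1],
    [[0,0,0],[0,-0.1,0],-0.15],
    [[0,0,0],[0,-0.1,0],-0.15],
    [[0,0,0],[0,-0.1,0],-0.15]
  ]
}}

```text
time: 7.32
tool_pos: [0.6129, -0.2983, 0.0288]
tcp_rot: [-3.141, 0.0, 0.001]
wrist_force: [0.2, 0.5, -0.1]
width: 0.575
```

Request:
{"method": "move_arm", "body": {
  "deltas": [
    [[0,0,0],[0,-0.04,0],-0.15],
    [[0,0,0],[0,-0.06,0],-0.15],
    [[0,0,0],[0,-0.08,0],-0.15],
    [[0,0,0],[0,-0.1,0],-0.15],
    [[0,0,0],[0,-0.11,0],-0.15],
    [[0,0,0],[0,-0.12,0],-0.15],
    [[0,0,0],[0,-0.12,0],-0.15]
  ]
}}

```text
time: 8.2
tool_pos: [0.613, -0.31, 0.029]
tcp_rot: [-3.14, 0.001, 0.001]
wrist_force: [0.6, 4.3, 0.9]
width: 0.573
```

Request:
{"method": "move_arm", "body": {
  "deltas": [
    [[0,0,0],[0,-0.01,0],-0.15],
    [[0,0,0],[0,-0.02,0],-0.15],
    [[0,0,0],[0,-0.03,0],-0.15],
    [[0,0,0],[0,-0.04,0],-0.15],
    [[0,0,0],[0,-0.05,0],-0.15],
    [[0,0,0],[0,-0.06,0],-0.15]
  ]
}}

```text
time: 8.95
tool_pos: [0.6131, -0.3171, 0.0292]
tcp_rot: [3.141, -0.001, 0.0]
wrist_force: [0.2, 2.2, -1.0]
width: 0.574
```

Request:
{"method": "move_arm", "body": {
  "deltas": [
    [[0,0,0],[0,-0.01,0],-0.15],
    [[0,0,0],[0,-0.02,0],-0.15],
    [[0,0,0],[0,-0.03,0],-0.15]
  ]
}}

```text
time: 9.32
tool_pos: [0.6131, -0.3199, 0.0292]
tcp_rot: [-3.142, 0.0, -0.0]
wrist_force: [1.0, 1.8, -1.3]
width: 0.573
```

Request:
{"method": "move_arm", "body": {
  "deltas": [
    [[0,0,0],[0,-0.01,0],-0.15],
    [[0,0,0],[0,-0.02,0],-0.15],
    [[0,0,0],[0,-0.02,0],-0.15]
  ]
}}

```text
time: 9.7
tool_pos: [0.613, -0.322, 0.0293]
tcp_rot: [3.141, -0.0, -0.0]
wrist_force: [-0.2, 1.3, -1.4]
width: 0.574
```

```bash
python3 - <<'E'
from h import *
im,W=snap('scene','scene2'); s=status.read_state(); print(s['tool_pos'],s['width'],s['wrist_force'])
f=np.load('pics/scene2.npz')
X,Y=np.meshgrid(np.arange(.585,.645,.0005),np.arange(-.45,-.25,.00025),indexing='ij')
P=np.stack([X,Y,0*X-.022],-1)@f['R'].T+f['t']; p=P@f['K'].T; p=(p[...,:2]/p[...,2:]).astype(np.float32)
r=cv2.remap(im,p[...,0],p[...,1],cv2.INTER_CUBIC); r=cv2.resize(r,(800,240))
o=np.zeros((600,800,3),np.uint8); o[:240]=r; o[250:600]=cv2.resize(im[200:330,0:297],(800,350),interpolation=cv2.INTER_CUBIC)
cv2.imwrite('pics/rail3.png',o[:,:,::-1])
E
```

```text
[ 0.61305331 -0.3220087   0.02926125] 0.5722985428427437 [0.18901137 1.00908176 0.1691965 ]
```

View pics/rail3.png

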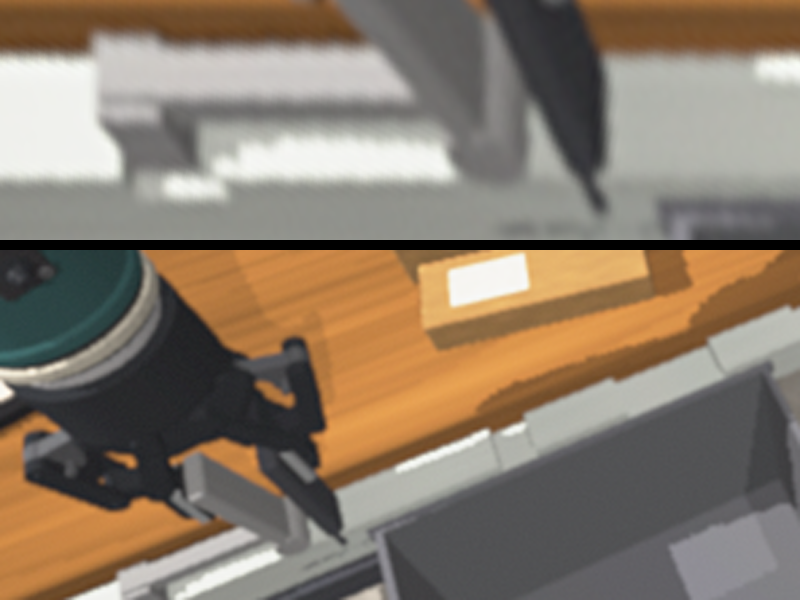

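The tooth (px ~125–195) now sits over the notch. I open the gripper and check the lever lean by depth.

Request:
{"method": "move_arm", "body": {
  "deltas": [
    [[0,0,0],[0,0.06,0],-1],
    [[0,0,0],[0,0.06,0],-1],
    [[0,0,0],[0,0.06,0],-1],
    [[0,0,0],[0,0.06,0],-1]
  ]
}}

```text
time: 10.25
tool_pos: [0.6132, -0.316, 0.0294]
tcp_rot: [3.141, -0.0, 0.0]
wrist_force: [0.1, 0.5, 0.2]
width: 0.998
```

```bash
python3 - <<'E'
from h import *
s=status.read_state(); print(s['tool_pos'],s['width'])
for fn in('scene0','scene3','side3'):
    im,W=(cloud(fn) if fn=='scene0' else snap(fn[:-1],fn)); x,y,z=W[...,0],W[...,1],W[...,2]
    c=0.0 if fn=='scene0' else -.31
    for a in(.0,.02,.04,.06):
        k=(x>.602)&(x<.63)&(z>a)&(z<a+.02)&(abs(y-c)<.05); yy=np.sort(y[k]); 
        print(fn,a,np.histogram(yy,bins=np.arange(c-.045,c+.046,.003))[0])
    # arm of lever height near latch
    k=(x>.602)&(x<.628)&(z>-.04)&(z<.01)&(y>c-.105)&(y<c-.04)
    b=np.arange(c-.105,c-.039,.005); print('lat',[ (np.round(np.percentile(z[k&(y>l)&(y<l+.005)],[5,50,95])*1000).tolist() if (k&(y>l)&(y<l+.005)).sum()>3 else 0) for l in b])
E
```

```text
[ 0.61323446 -0.31596301  0.02944051] 0.9977993931732235
scene0 0.0 [ 0  0  0  0  0  0  0  0  0  0  0  5 10  5  9  3  0  0  0  0  8 31  8 10
  2  0  0  0  0  0]
scene0 0.02 [ 0  0  0  0  0  0  0  0  0  0 10 11  9 10  2  0  0  0  0  0 15 26  7  8
  4  0  0  0  0  0]
scene0 0.04 [ 0  0  0  0  0  0  0  0  0 10 11  9 11  3  0  0  0  0  0  0 20 24 12  8
  3  0  0  0  0  0]
scene0 0.06 [ 0  0  0  0  0  0  0  0 15 28 29 24  4  0  0  0  0  0  0  0 10 39 27 23
 14  0  0  0  0  0]
lat [[-32.0, -30.0, -28.0], [-32.0, -29.0, -28.0], [-31.0, -25.0, -4.0], [-30.0, -8.0, -4.0], [-30.0, -8.0, -4.0], [-31.0, -9.0, -4.0], [-31.0, -15.0, -4.0], [-31.0, -14.0, -3.0], [-31.0, -12.0, -4.0], [-31.0, -28.0, -4.0], [-31.0, -13.0, -4.0], [-31.0, -28.0, -4.0], [-31.0, -15.0, -4.0], 0]
scene3 0.0 [ 0  0  0  0  0  0  2 12 13 61 50  0  0  0  0  0 12 12 12 59  0  0  0  0
  0  0  0  0  0  0]
scene3 0.02 [ 0  0  0  0  0  4 13 13 71 48  0  0  0  0  0  1 16 11 18 61  0  0  0  0
  0  0  0  0  0  0]
scene3 0.04 [ 0  0  0  0  5 14 15 89 42  0  0  0  0  0  0  0 16 14 20 63  0  0  0  0
  0  0  0  8 11 18]
scene3 0.06 [ 0  
[... 371 characters left out ...]
 0]
side3 0.0 [ 0  0  0  0  0 12 59  1  0  0  0  0  0  0  0 21  0  0  0  0  0  0  0  0
  0  0  0  0  0  0]
side3 0.02 [ 0  0  0  0 12 13  0  0  0  0  0  0  0  0  2 18  4  0  0  0  0  0  0  0
  0  0  0  0  0  0]
side3 0.04 [ 0  0  0 13 13  0  0  0  0  0  0  0  0  0  2 34  1  0  0  0  0  0  0  0
  0  0  1 15  0  0]
side3 0.06 [ 0  0  3 12  6  5  0  0  0  0  0  0  0  0  1  6  4  5  1  0  0  0  0  0
  0  0  0  1  0  0]
lat [[-9.0, -7.0, -5.0], [-9.0, -7.0, -5.0], [-19.0, -7.0, -5.0], [-30.0, -7.0, -5.0], [-24.0, -8.0, -5.0], [-23.0, -8.0, -4.0], [-24.0, -7.0, -5.0], [-24.0, -14.0, -5.0], [-24.0, -7.0, -5.0], [-24.0, -15.0, -5.0], [-24.0, -7.0, -5.0], [-24.0, -11.0, -5.0], [-23.0, -7.0, -5.0], 0]
```

The lever lean equals the rest lean (top gap unchanged), the latch arm is down, and the shift of -0.324 m matches the notch. So the tote is latched on the right. I lift off, go behind the carton and turn to match its yaw (-0.115).

Request:
{"method": "move_arm", "body": {
  "deltas": [
    [[0,0,0],[0,0,0.3],-1],
    [[0,0,0],[0,0,0.7],-1],
    [[0,0,0],[0,0,1],-1],
    [[0,0,0],[0,0,1],-1]
  ]
}}

```text
time: 10.85
tool_pos: [0.6155, -0.3172, 0.1334]
tcp_rot: [3.138, -0.0, 0.01]
wrist_force: [0.6, -0.8, 0.3]
width: 0.991
```

Request:
{"method": "move_arm", "body": {
  "deltas": [
    [[0,0,-0.073],[-0.88,0.64,0.1],-1],
    [[0,0,-0.073],[-0.88,0.64,0.1],-1],
    [[0,0,-0.073],[-0.88,0.64,0.1],-1]
  ]
}}

```text
time: 11.22
tool_pos: [0.521, -0.2491, 0.1367]
tcp_rot: [-3.134, 0.179, 0.009]
wrist_force: [0.1, -1.1, 0.6]
width: 1.001
```

Request:
{"method": "move_arm", "body": {
  "deltas": [
    [[0,0,0],[-0.88,0.64,0],-1],
    [[0,0,0],[-0.88,0.64,0],-1],
    [[0,0,0],[-0.88,0.64,0],-1]
  ]
}}

```text
time: 11.6
tool_pos: [0.4342, -0.186, 0.1374]
tcp_rot: [-3.135, 0.179, 0.006]
wrist_force: [1.6, -0.0, 0.4]
width: 0.996
```

Request:
{"method": "move_arm", "body": {
  "deltas": [
    [[0,0,0],[-0.8,0.62,0],-1],
    [[0,0,0],[-0.8,0.62,0],-1],
    [[0,0,0],[-0.8,0.62,0],-1],
    [[0,0,0],[-0.8,0.62,0],-1]
  ]
}}

```text
time: 12.1
tool_pos: [0.359, -0.1268, 0.14]
tcp_rot: [3.135, -0.18, 0.004]
wrist_force: [0.3, 0.7, -0.1]
width: 1.001
```

Request:
{"method": "move_arm", "body": {
  "deltas": [
    [[0,0,0],[-0.03,0,-0.3],-1],
    [[0,0,0],[-0.03,0,-0.6],-1],
    [[0,0,0],[-0.03,0,-0.8],-1],
    [[0,0,0],[-0.03,0,-0.8],-1]
  ]
}}

```text
time: 12.6
tool_pos: [0.3541, -0.1262, 0.0581]
tcp_rot: [-3.135, 0.181, 0.005]
wrist_force: [-1.0, -0.0, 0.2]
width: 0.998
```

```bash
python3 - <<'E'
from h import *
print(status.read_state()['tool_pos'])
im,W=snap('side','side4')
c=cv2.resize(im[150:350,100:400],(800,533),interpolation=cv2.INTER_CUBIC); cv2.imwrite('pics/side4c.png',c[:,:,::-1])
E
```

```text
[ 0.35408701 -0.12616215  0.05806479]
```

View pics/side4c.png

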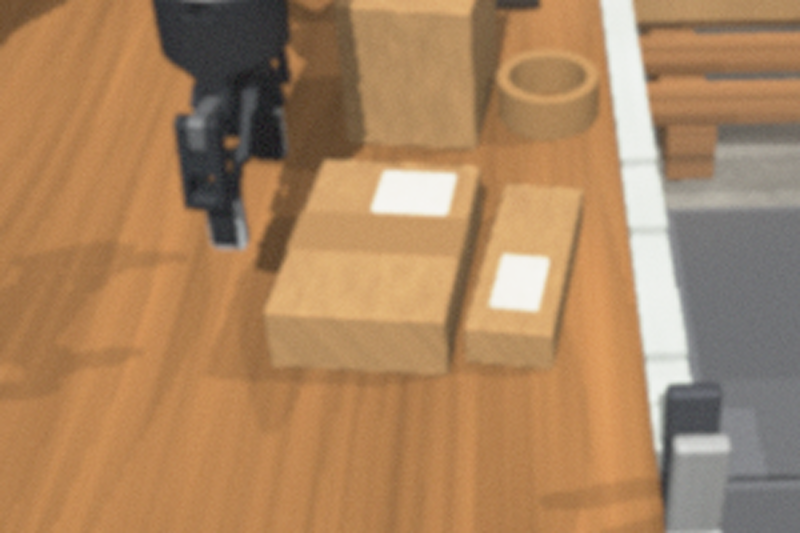

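The side crop shows the finger (228,235) clear behind the carton, with the carton and slim box undisturbed. I descend and push.

Request:
{"method": "move_arm", "body": {
  "deltas": [
    [[0,0,0],[0,0,-0.25],-1],
    [[0,0,0],[0,0,-0.46],-1],
    [[0,0,0],[0,0,-0.46],-1],
    [[0,0,0],[0,0,-0.46],-1]
  ]
}}

```text
time: 13.15
tool_pos: [0.3556, -0.1265, 0.0146]
tcp_rot: [3.136, -0.181, 0.003]
wrist_force: [0.7, -0.3, -0.1]
width: 1.002
```

Request:
{"method": "move_arm", "body": {
  "deltas": [
    [[0,0,0],[0.12,-0.01,0],-1],
    [[0,0,0],[0.24,-0.03,0],-1],
    [[0,0,0],[0.36,-0.04,0],-1],
    [[0,0,0],[0.48,-0.055,0],-1],
    [[0,0,0],[0.6,-0.07,0],-1],
    [[0,0,0],[0.72,-0.08,0],-1],
    [[0,0,0],[0.8,-0.09,0],-1]
  ]
}}

```text
time: 14.02
tool_pos: [0.435, -0.1348, 0.0133]
tcp_rot: [-3.136, 0.18, 0.001]
wrist_force: [-5.2, 0.7, 4.2]
width: 0.996
```

```bash
cat > m.py <<'E'
from h import *
import sys
s=status.read_state(); print(s['time'],s['tool_pos'],s['wrist_force'])
for n in('side','scene'):
    im,W=snap(n,n+sys.argv[1]); x,y,z=W[...,0],W[...,1],W[...,2]
    for a,b in((.039,.051),(.024,.036)):
        k=(z>a)&(z<b)&(x>float(sys.argv[2]))&(x<.7)&(y>-.27)&(y<.0); nn,l,st,c=cv2.connectedComponentsWithStats(k.astype(np.uint8))
        for i in range(1,nn):
            if st[i,4]>300:
                r=cv2.minAreaRect((W[l==i][:,:2]*1000).astype(np.float32)); print(n,a,st[i,4],np.round(r[0]),np.round(r[1]),round(r[2],1))
E
python3 m.py 5 .4
```

```text
14.025 [ 0.43497034 -0.13482808  0.01334437] [-5.17092106  0.65776016  4.24654163]
side 0.039 4020 [ 492. -138.] [164. 132.] 82.9
side 0.024 2221 [ 529. -141.] [164. 167.] 84.8
scene 0.039 4313 [ 493. -136.] [160. 131.] 83.3
scene 0.024 2636 [ 583. -145.] [162.  59.] 83.5
```

Pushing straight: the carton and slim box are parallel at -6.6°. I continue.

Request:
{"method": "move_arm", "body": {
  "deltas": [
    [[0,0,0],[0.12,-0.01,0],-1],
    [[0,0,0],[0.24,-0.03,0],-1],
    [[0,0,0],[0.36,-0.04,0],-1],
    [[0,0,0],[0.48,-0.055,0],-1],
    [[0,0,0],[0.6,-0.07,0],-1],
    [[0,0,0],[0.72,-0.08,0],-1],
    [[0,0,0],[0.8,-0.09,0],-1]
  ]
}}

```text
time: 15.0
tool_pos: [0.5151, -0.1439, 0.0134]
tcp_rot: [3.136, -0.18, 0.0]
wrist_force: [-2.1, -0.8, 0.4]
width: 0.996
```

```bash
python3 m.py 6 .48
```

```text
15.0 [ 0.51511927 -0.1439469   0.01339542] [-2.1269001  -0.77939433  0.39858634]
side 0.039 4070 [ 572. -147.] [163. 131.] 83.3
side 0.024 386 [ 574. -226.] [  6. 110.] 83.8
scene 0.039 5228 [ 572. -145.] [160. 132.] 83.1
scene 0.024 380 [ 636. -152.] [159.   4.] 83.5
```

View pics/scene6.png

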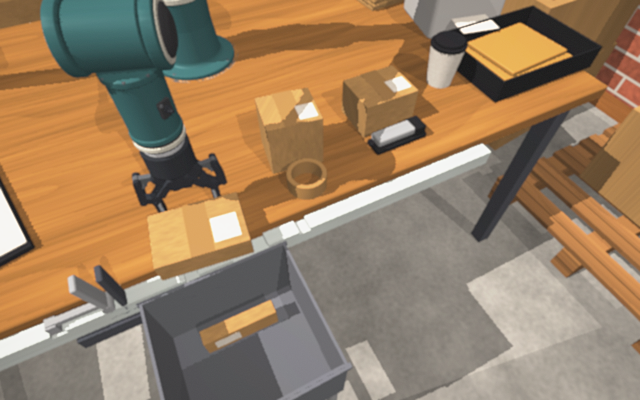

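The slim box is already in the tote (240,325). The carton hangs over the edge (200,240). I keep pushing.

Request:
{"method": "move_arm", "body": {
  "deltas": [
    [[0,0,0],[0.12,-0.01,0],-1],
    [[0,0,0],[0.24,-0.02,0],-1],
    [[0,0,0],[0.36,-0.03,0],-1],
    [[0,0,0],[0.48,-0.04,0],-1],
    [[0,0,0],[0.6,-0.05,0],-1],
    [[0,0,0],[0.72,-0.05,0],-1],
    [[0,0,0],[0.84,-0.05,0],-1],
    [[0,0,0],[0.96,-0.05,0],-1],
    [[0,0,0],[0.96,-0.05,0],-1]
  ]
}}

```text
time: 16.23
tool_pos: [0.6114, -0.1489, 0.0134]
tcp_rot: [3.136, -0.18, 0.002]
wrist_force: [0.1, 0.3, 0.1]
width: 1.0
```

```bash
python3 m.py 7 .56
```

```text
16.225 [ 0.61139204 -0.14885506  0.01343579] [0.1219082  0.26730685 0.10434119]
```

View pics/scene7.png

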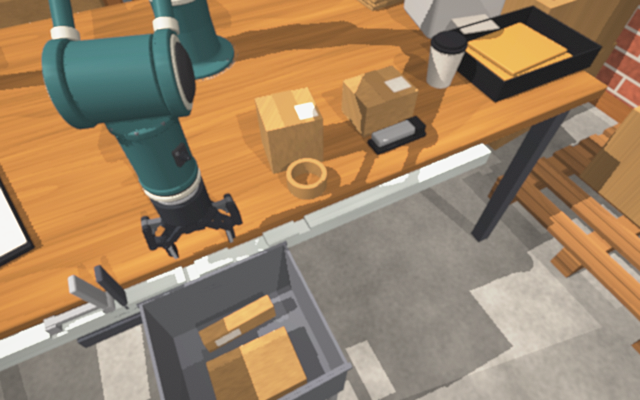

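Both are in the tote: the slim box at (237,320) and the carton at (257,362). I back off, lift clear and verify.

Request:
{"method": "move_arm", "body": {
  "deltas": [
    [[0,0,0],[-0.2,0,0.3],-1],
    [[0,0,0],[-0.3,0,0.7],-1],
    [[0,0,0],[-0.3,0,1],-1],
    [[0,0,0],[-0.3,0,1],-1],
    [[0,0,0],[-0.3,0,1],-1]
  ]
}}

```text
time: 16.95
tool_pos: [0.5792, -0.1486, 0.1125]
tcp_rot: [-3.136, 0.181, 0.002]
wrist_force: [-0.5, -0.3, -0.4]
width: 0.999
```

```bash
python3 - <<'E'
from h import *
s=status.read_state(); print(s['time'],s['tool_pos'],s['wrist_force'])
im,W=snap('scene','scene8'); x,y,z=W[...,0],W[...,1],W[...,2]
hsv=cv2.cvtColor(im,cv2.COLOR_RGB2HSV)
k=(hsv[...,1]>80)&(x>.62)&(x<.9)&(y>-.3)&(y<0)&(z<-.03)&(z>-.22)
n,l,st,c=cv2.connectedComponentsWithStats(k.astype(np.uint8))
for i in range(1,n):
    if st[i,4]>150: print(st[i],np.percentile(W[l==i],[2,50,98],axis=0).round(3).tolist())
for nm in('scene0','scene8'):
    _,W=cloud(nm);x,y,z=W[...,0],W[...,1],W[...,2]
    c=0.01 if nm=='scene0' else -.313
    k=(x>.602)&(x<.63)&(z>.06)&(z<.08)&(abs(y-c)<.05); print(nm,np.histogram(y[k]-c,bins=np.arange(-.039,.031,.003))[0])
    for b in((.02,.15,.115,.13,.38,.52),(.24,.39,.08,.095,.36,.5),(.02,.12,.03,.04,.5,.6),(.23,.39,.02,.04,.49,.56)):
        k=(y>b[0])&(y<b[1])&(z>b[2])&(z<b[3])&(x>b[4])&(x<b[5]); print(W[k].mean(0).round(4),k.sum())
E
```

```text
16.95 [ 0.57924075 -0.1485978   0.11248947] [-0.51188321 -0.32544494 -0.40380368]
[ 199  295   77   57 1678] [[0.652, -0.218, -0.204], [0.687, -0.141, -0.151], [0.7, -0.075, -0.147]]
[ 206  326  101   74 5020] [[0.733, -0.224, -0.182], [0.785, -0.142, -0.16], [0.841, -0.072, -0.157]]
scene0 [ 0  0  0 26 28 26 19  1  0  0  0  0  0  0  0 28 32 26 24  3  0  0  0]
[0.4529 0.0862 0.1202] 2056
[0.4334 0.3103 0.0851] 1894
[0.5456 0.0787 0.0353] 575
[0.5248 0.3084 0.0322] 814
scene8 [ 0  0 14 39 46 61 50  0  0  0  0  0  0  0  4 33 47 43 55  0  0  0  0]
[0.4529 0.0863 0.1202] 2047
[0.4331 0.3103 0.0851] 1884
[0.5456 0.0787 0.0353] 574
[0.5247 0.3082 0.0322] 805
```

```bash
python3 -c "
from workcell import order; print(order.finish_job())"
```

```text
the job is handed in; nothing more can be done
None
```

I squeezed the lever, slid the tote about 0.324 m to the right notch and let the latch drop in. I then pushed the carton and slim box over the edge with the open fingers, lifted the arm clear, and handed the job in at about 17 s of robot time.

The last depth check, taken just before hand-in, showed:
- **Order:** the carton lies flat on the tote floor, its top about 160 mm below the table. The slim box stands on its long edge beside it, its top about 150 mm below the table. Both are inside the walls.
- **Tote:** the lever's lean matches its rest position, and the handle stands where it was when latched.
- **Bystanders:** the tall carton, shoe carton, tape roll and stapler moved less than 1 mm.

No check failed or disagreed. `finish_job` reports no verdict, and the tote and lever joint values come from the images only.

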